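# Lock a felt wheel in the polishing spindle and tug-test it

## Task

Take the white felt wheel by its metal hub and put it fully down into the slot of the steel chuck on the polishing spindle, then turn it clockwise (seen from above) about 60 degrees until it meets the stop. Then prove that it holds: still gripping, pull it straight up with slowly rising force to about 16 N and keep that pull for a second, then let it sit back down, locked, and let go. Never press or pull on the chuck with more than 22 N, and leave the brown wheel and everything else where it is.

Things in the scene. Friction and masses are not known exactly. Their poses are not given: they have to be found in the camera images.
- felt_hub (a point): White felt polishing wheel, upright in a wooden stand: a disc 76 mm across, 22 mm thick, with a bare aluminium hub block on top, 28 x 28 mm (faces square to x and y), 40 mm high. Point: the hub's centre; hub top 20 mm above, disc top 20 mm below. A red stripe on the hub top runs along x. z up. About 0.15 kg.
- felt: Underside of the white wheel. Origin: centre of the seating face of its 40 mm steel collar, 47 mm below the hub's centre, same axes; at the start it rests on the stand. Below it a 12 mm round shank with a cross-bar 30 mm along x, 10 mm along y, from 8.5 to 14.5 mm below the origin, then a cone that ends 20.5 mm below.
- felt_stand (a point): Centre of the top face of the white wheel's stand, a fixed wooden block 96 x 96 mm, 30 mm high, with a 37 x 19 mm slot (long along x) for the shank.
- chuck_mouth (a point): Centre of the top face of the steel chuck, 50 mm square, 105 to 130 mm above the table. Its slot, 34 mm along x by 14 mm along y (ends chamfered 3 mm), takes shank and cross-bar (along x, either way round) until the collar sits on the top face; the bar then has 2.5 mm free lift under the 6 mm thick lips. From there it turns only clockwise seen from above, 60 degrees to a hard stop. z up.
- housing: The fixed grey spindle housing, 130 mm square, let into the bench at a height that varies by 25 mm. Origin on its axis, 110 mm below the chuck's top face (-5 to 20 mm above the table), axes as the chuck's; housing top 66 mm above the origin. A round motor 84 mm across sticks out to x = 166 mm, top 94 mm above the origin. White marks show the entry direction, yellow marks the locked one.
- chuck (a joint): Vertical travel of the chuck on its stiff spring, in m, positive up, 0 unloaded, 10 N per mm both ways (a seated wheel's weight lowers it 0.15 mm): a pull of 16 N on the chuck raises it 1.6 mm. Turning the wheel does not move it.
- brown_hub (a point): Centre of the hub of the dark brown wheel, a bystander of the same shape and size as the white one, in a like stand.
- horn: A curved dark animal horn lying on the table, about 0.25 m long, up to 55 mm thick; bystander, origin near its middle on the table.
- jar: Amber jar 68 mm in diameter, 75 mm high, origin under its centre; bystander.
- brush: Brush lying along its x axis; bystander.
- wrench: Wrench lying along its x axis; bystander.
- wax: Green bar of polishing wax, 100 x 40 x 30 mm, origin under its centre; bystander.

How it is judged:
By the outcome, as a careful person would: the job done as asked, in the order asked, and still so for the second after the job is handed in, with the robot touching nothing.
It also fails if it takes over 72 s, if anything falls off the work surface, if the arm or the gripper's body presses on something with over 40 N, if the wrist force passes 120 N, or if a joint passes its speed limit or range.

## Robot

A 6-joint arm with a two-finger parallel gripper is mounted at the origin on the work surface. World frame = base frame: x ahead of the robot, y to its left, z up, the work surface at z = 0. Lengths are in m, angles in rad, forces in N, time in s.
With the tool pointing down it reaches from about 0.3 to 0.875 m from the base axis. Payload 6.4 kg.
Tool frame: the origin (TCP) lies at the centre of the arm's flange, where the gripper is bolted on; the fingertips stand 166 mm ahead of it and the grasp point (between the pads) lies 147 mm ahead of it; z points along the fingers, y is the direction in which the jaws open and shut (so a half turn about z gives the same grasp; the last joint's range is limited). The gripper opens to 88 mm and grips with 3 to 60 N. Pads are 18 mm wide; open, the fingers measure 123 mm over their backs; the gripper's body (75 mm by 187 mm) begins 45 mm behind the grasp point.
Start: joints at [-1.388, 0.181, 1.607, -0, 1.354, -0.206], TCP at [0.218, -0.532, 0.405] pointing down, gripper open.
Joint ranges: [-2.99, 2.99], [-0.89, 2.07], [0.3, 2.58], [-1.14, 4.28], [0, 2.63], [-3.12, 3.12]. Speed limits (rad/s): [2.57, 2.57, 3.01, 3.14, 3.14, 3.14].

## Interface

Orientations are given as a unit quaternion [w, x, y, z].
In Python, from bench import r, snapshot, job gives the robot as it stands.
- The arm moves only by the shell command python3 -m inch 'ROWS' [FORCE]. ROWS is JSON, a list of rows, each an object with "claw": the closure, from 0 (fully open) to 1 (shut); "slide": the shift along the world's x, y, z in units of 50 mm (1.0 is 50 mm), a list of three; "turn": the turn about the world's z in rad. A call has 1 to 20 rows; each row is the pose to reach, as a shift and turn from the pose commanded when the call began; what a row does not reach only later rows make up. A row lasts 1/10 s, in which the tool goes at most 50 mm and 8.59 degrees, less where a joint would pass 70% of its speed; a pose out of reach is approached as far as the arm can. A call with a gripper value outside its range is refused whole. The fingers move at their own pace and stop on an object; FORCE is the grip in N (left out, the last holds). Time passes only in rows, so rows that repeat a pose let the fingers close. It gives the time, the measured TCP pose, the force and the opening at its end, in the units of the state.
- r.get_obs(): the state, without advancing time (a new reading comes with each control period).
- snapshot(name): name is "scene" or "side" or "wrist"; returns a dict with "frame" (480x640x3 uint8, red, green, blue), "depth" (480x640 float32, m along the optical axis (not along the pixel's ray), 0 where there is no reading), "camera_matrix" (3x3 intrinsics, pixels), "view" (4x4, takes a point from world to camera coordinates). Camera axes: x right, y up, looking along -z (the intrinsics and any distortion apply to the point x, -y, -z); pixel columns grow to the right and rows downward; lengths in m; the calibration is good to about 2 mm. The wrist camera is an equidistant fisheye: a pixel r from the principal point sees the ray r / f radians off the axis. A picture is of the moment at which its call begins.
- job.sign_off(): hands the job in, once; it reports no verdict.
The state is a dict: "t": time; "qpos": joint angles; "qd": joint speeds; "joint_torque": joint torques, N m; "ee_pos": TCP position; "eef_rot": TCP orientation; "wrist_force": force on the tool from outside, world axes, zero at the start; "torque": the same for the moment, N m; "grip_width": finger opening in m.
Only numpy, scipy, OpenCV 4.12 (cv2) and the standard library are available. Lean on these libraries where they do the work, as an engineer would, in place of code of your own. Each camera call takes 0.05 s, during which the arm holds its last target.

## Working session

There is one attempt and no reset: what is moved stays moved. The work goes in short steps, Python scripts to look and compute and a shell command to move; the robot and the scene stay as the last step left them, time stands still between calls to the robot, and variables do not carry over. Pictures are saved under pics/ and viewed, and the job is handed in when it is done.

```bash
ls; mkdir -p pics
cat > h.py <<'E'
import numpy as np, cv2
from bench import r, snapshot, job
def snap(n, f):
    s=snapshot(n); cv2.imwrite(f'pics/{f}.png', s['frame'][:,:,::-1]); np.savez(f'pics/{f}.npz', **s); return s
def load(f): return dict(np.load(f'pics/{f}.npz'))
def px2w(s,u,v,d=None,z=None,fish=False):
    K=s['camera_matrix']; V=s['view']; T=np.linalg.inv(V)
    a=(u-K[0,2])/K[0,0]; b=(v-K[1,2])/K[1,1]
    if fish:
        th=np.hypot(a,b); k=np.tan(th)/max(th,1e-9); a*=k;b*=k
    ray=np.array([a,-b,-1.]); R=T[:3,:3]; o=T[:3,3]; w=R@ray
    if z is not None: d=(z-o[2])/w[2]
    elif d is None: d=float(s['depth'][int(round(v)),int(round(u))])
    return o+w*d
def w2px(s,p,fish=False):
    K=s['camera_matrix']; c=s['view']@np.r_[p,1]; a,b=c[0]/-c[2],-c[1]/-c[2]
    if fish:
        t=np.hypot(a,b); k=np.arctan(t)/max(t,1e-9); a*=k;b*=k
    return K[0,0]*a+K[0,2],K[1,1]*b+K[1,2]
E
python3 - <<'E'
from h import *
np.set_printoptions(precision=4,suppress=True)
for n in ('scene','side','wrist'):
    s=snap(n,n+'0'); print(n,s['camera_matrix'],s['view'])
print(r.get_obs())
E
```

```text
pics
scene [[612.6871   0.     312.6019]
 [  0.     612.6871 240.6624]
 [  0.       0.       1.    ]] [[-0.7137  0.7004 -0.0025  0.4266]
 [-0.5914 -0.6007  0.5381  0.3007]
 [ 0.3753  0.3855  0.8429 -1.7799]
 [ 0.      0.      0.      1.    ]]
side [[605.0646   0.     327.0586]
 [  0.     605.0646 231.7819]
 [  0.       0.       1.    ]] [[-0.8096 -0.5869  0.01    0.5154]
 [ 0.3602 -0.4833  0.7979 -0.3182]
 [-0.4635  0.6496  0.6027 -1.1814]
 [ 0.      0.      0.      1.    ]]
wrist [[371.6483   0.     318.2231]
 [  0.     371.6483 239.3105]
 [  0.       0.       1.    ]] [[ 0.3799 -0.925  -0.0017 -0.5737]
 [ 0.8938  0.3675 -0.2571  0.0366]
 [ 0.2385  0.0961  0.9664 -0.3894]
 [ 0.      0.      0.      1.    ]]
{'t': 0.15, 'qpos': array([-1.3883,  0.1814,  1.6077,  0.    ,  1.3538, -0.2063]), 'qd': array([ 0.0008, -0.0016, -0.0048, -0.0009, -0.0012, -0.0015]), 'joint_torque': array([  0.001 , -43.4231, -34.2173,   0.0703,   0.0356,  -0.0001]), 'ee_pos': array([ 0.2179, -0.5319,  0.404 ]), 'eef_rot': array([-0.0006,  0.9812,  0.1932,  0.    ]), 'wrist_force': array([-0.1697,  0.1131, -0.0406]), 'torque': array([ 0.0043, -0.017 , -0.0284]), 'grip_width': 0.08816774254917474}
```

View pics/scene0.png

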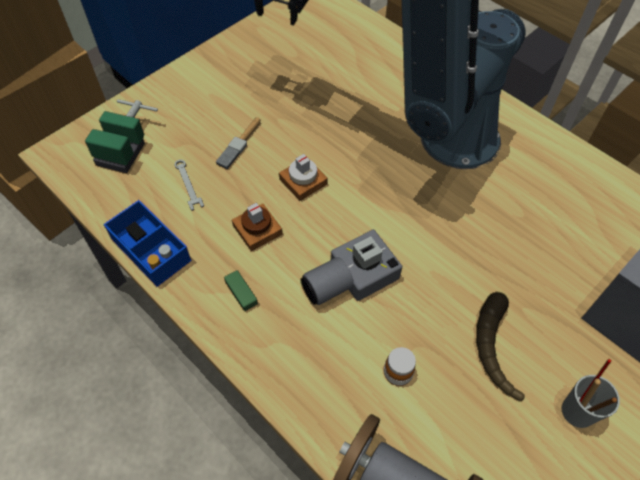

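View pics/side0.png

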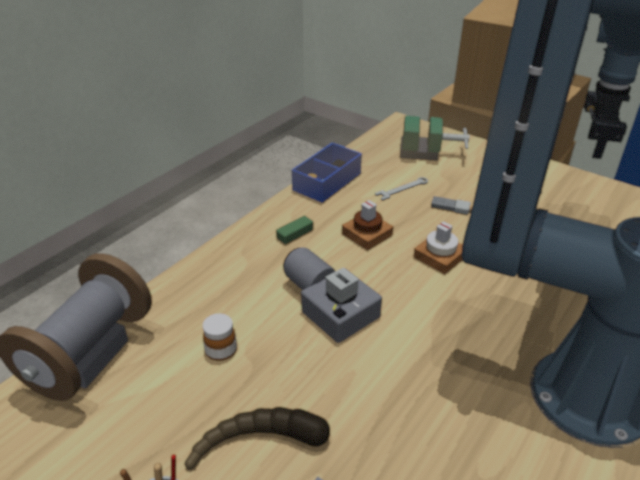

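View pics/wrist0.png

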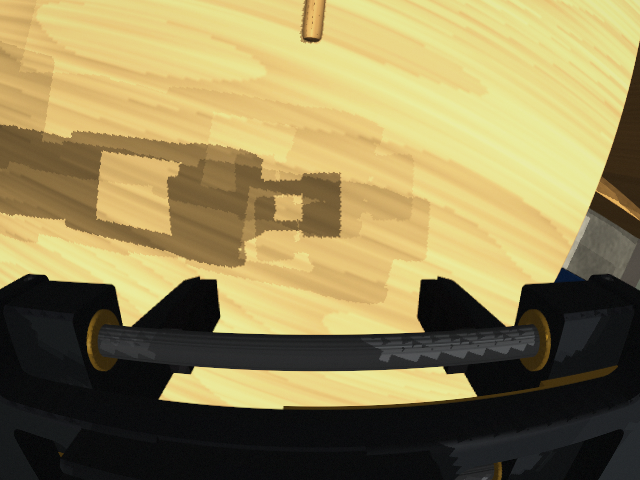

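The scene view shows the white wheel at about (303,165), the brown one at (256,220), the chuck at (367,250) and the motor towards (318,285). The wrist camera doesn't see the targets yet. I'll enlarge these regions.

Run:
```python
from h import *
s=load('scene0'); a=s['frame'][130:210,265:345]; b=s['frame'][210:310,310:410]
im=np.hstack([cv2.resize(a,(400,400),interpolation=2),cv2.resize(b,(400,400),interpolation=2)])
cv2.imwrite('pics/c1.png',im[:,:,::-1])
s=load('side0'); a=s['frame'][215:275,410:470]; b=s['frame'][240:340,285:385]
im=np.hstack([cv2.resize(a,(400,400),interpolation=2),cv2.resize(b,(400,400),interpolation=2)])
cv2.imwrite('pics/c2.png',im[:,:,::-1])
```

```text
(no output)
```

View pics/c1.png

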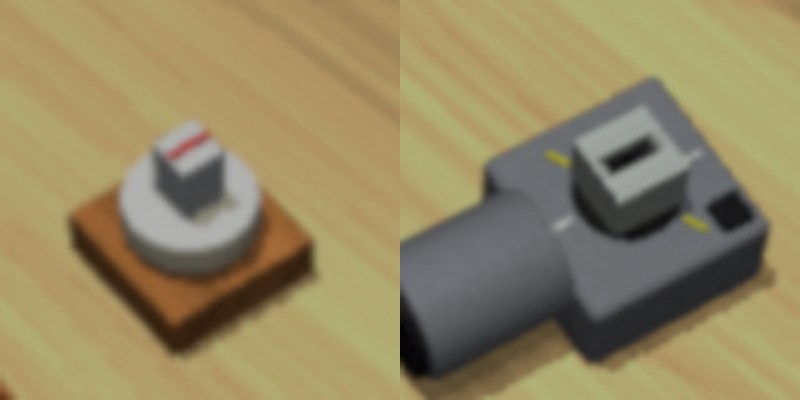

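View pics/c2.png

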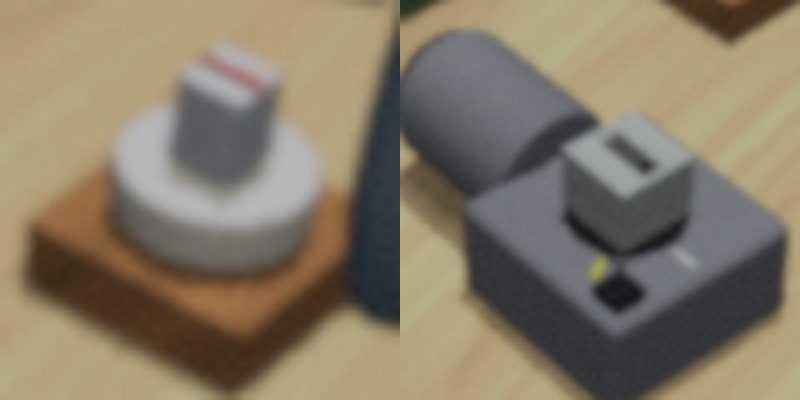

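Scene view: the white hub top centre is at ≈(303,159.6) with the stripe towards the chuck, and the chuck slot centre is at ≈(367.3,248.5). Side view: hub ≈(444.7,225.5), slot ≈(342.5,278). Next I convert these to positions.

Run:
```python
from h import *
np.set_printoptions(precision=4,suppress=True)
a=load('scene0');b=load('side0')
def tri(p,q):
    A=[];B=[]
    for s,(u,v) in((a,p),(b,q)):
        o=px2w(s,u,v,d=0);w=px2w(s,u,v,d=1)-o;w/=np.linalg.norm(w)
        P=np.eye(3)-np.outer(w,w);A.append(P);B.append(P@o)
    return np.linalg.lstsq(np.vstack(A),np.hstack(B),rcond=None)[0]
f=lambda u,v,c,k,o:(u/k+o[0]-.4,v/k+o[1]-.4)
print('hub tri',tri((302.7,159.3),(444.3,225.2)),px2w(a,302.7,159.3,z=.097),px2w(b,444.3,225.2,z=.097),px2w(a,303,159.6),px2w(b,444.3,225.2))
print('chuck tri',tri((367.1,248.3),(342.2,278)),px2w(a,367.1,248.3),px2w(b,342.2,278))
# chuck top depth in several points on the lid
for s,pts in((a,[(357,246),(379,249),(366,239)]),(b,[(332,276),(352,281),(340,271)])):
    for p in pts: print(px2w(s,*p))
# housing top
print('housing',px2w(a,360,280),px2w(b,370,295))
# entry marks white in scene
print(px2w(a,310+(160/4),210+222/4),px2w(a,310+293/4,210+155/4))
```

```text
hub tri [ 0.4369 -0.2011  0.0979] [ 0.4379 -0.1997  0.097 ] [ 0.4373 -0.2051  0.097 ] [ 0.4423 -0.1938  0.1045] [ 0.4371 -0.2047  0.0973]
chuck tri [0.5217 0.1072 0.1033] [0.5066 0.0969 0.0716] [0.5363 0.083  0.0798]
[0.5364 0.0885 0.1059]
[0.5054 0.1307 0.1058]
[0.5053 0.089  0.1033]
[0.5427 0.1131 0.1035]
[0.4981 0.1027 0.1053]
[0.5367 0.092  0.106 ]
housing [0.5789 0.1418 0.062 ] [0.4665 0.0773 0.0636]
[0.5661 0.097  0.0602] [0.4711 0.1198 0.0557]
```

Run:
```python
from h import *
from scipy.spatial.transform import Rotation as R
np.set_printoptions(precision=4,suppress=True)
a=load('scene0');w=load('wrist0')
o=r.get_obs();T=np.eye(4);T[:3,:3]=R.from_quat(np.roll(o['eef_rot'],-1)).as_matrix();T[:3,3]=o['ee_pos']
print(T); print(np.linalg.inv(T)@np.linalg.inv(w['view']))
print('brown',px2w(a,255.5,209.5,z=.097))
print('motor end',px2w(a,325,268))
print('stripe scene', px2w(a,265+168/5,130+157/5,z=.097)-px2w(a,265+210/5,130+135/5,z=.097))
b=load('side0');print('stripe side', px2w(b,410+205/6.67,215+55/6.67,z=.097)-px2w(b,410+266/6.67,215+88/6.67,z=.097))
print('slot scene', px2w(a,310+605/4-100,210+165/4,z=.106)-px2w(a,310+655/4-100,210+143/4,z=.106))
```

```text
[[ 0.9254  0.3791 -0.0002  0.2179]
 [ 0.3791 -0.9254  0.0013 -0.5319]
 [ 0.0003 -0.0012 -1.      0.404 ]
 [ 0.      0.      0.      1.    ]]
[[ 0.0009  0.9663  0.2574  0.0652]
 [ 1.     -0.001   0.0003 -0.0005]
 [ 0.0005  0.2574 -0.9663  0.0193]
 [ 0.      0.      0.      1.    ]]
brown [ 0.6339 -0.1656  0.097 ]
motor end [0.6271 0.0719 0.0912]
stripe scene [ 0.0261 -0.0047  0.    ]
stripe side [ 0.027  -0.0049  0.    ]
slot scene [ 0.0324 -0.0103  0.    ]
```

```bash
python3 -m inch '[{"claw":0,"slide":[0.2,0.3,0],"turn":0.05},{"claw":0,"slide":[0.8,1.1,-0.1],"turn":0.17},{"claw":0,"slide":[1.4,2.0,-0.2],"turn":0.3},{"claw":0,"slide":[2.0,2.9,-0.4],"turn":0.44},{"claw":0,"slide":[2.6,3.8,-0.5],"turn":0.58},{"claw":0,"slide":[3.2,4.7,-0.6],"turn":0.72},{"claw":0,"slide":[3.8,5.6,-0.8],"turn":0.86},{"claw":0,"slide":[4.2,6.3,-0.9],"turn":0.96},{"claw":0,"slide":[4.38,6.6,-0.9],"turn":1.007},{"claw":0,"slide":[4.38,6.6,-0.9],"turn":1.007},{"claw":0,"slide":[4.38,6.6,-0.9],"turn":1.007},{"claw":0,"slide":[4.38,6.6,-0.9],"turn":1.007}]'
python3 - <<'E'
from h import *
s=snap('wrist','w1'); print(r.get_obs()['ee_pos'],r.get_obs()['wrist_force'])
E
```

```text
t: 1.35
ee_pos: [0.4367, -0.2024, 0.3599]
eef_rot: [0.0, 0.766, 0.643, -0.0]
wrist_force: [-0.3, -0.5, 0.2]
grip_width: 0.088
[ 0.43657245 -0.20272535  0.35988943] [-0.46524549 -0.83276453  0.03807248]
```

View pics/w1.png

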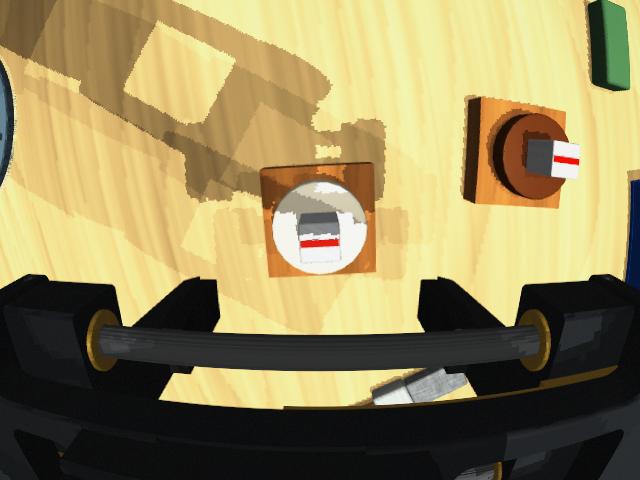

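The white hub top is at ≈(320,243), nearly square to the image, and lies between the fingers. The brown wheel is well clear on the right. I'll enlarge the hub.

Run:
```python
from h import *
s=load('w1'); a=s['frame'][150:290,250:390]
cv2.imwrite('pics/c3.png',cv2.resize(a,(560,560),interpolation=cv2.INTER_NEAREST)[:,:,::-1])
```

```text
(no output)
```

View pics/c3.png

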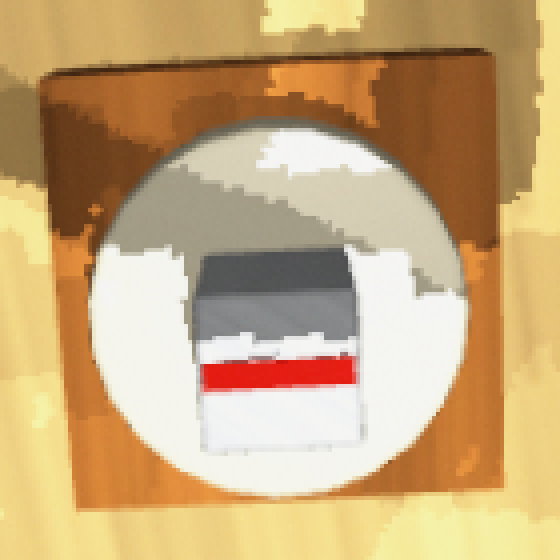

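Run:
```python
from h import *
np.set_printoptions(precision=4,suppress=True)
s=load('w1')
def P(u,v,z): return px2w(s,250+u/4-.4,150+v/4-.4,z=z,fish=True)
c=[P(*p,.097) for p in((194,297),(357,289),(364,442),(207,452))]
print(np.array(c),np.mean(c,0)); print([np.linalg.norm(c[i]-c[i-1]) for i in range(4)])
an=lambda d:np.degrees(np.arctan2(d[1],d[0]))
print('stripe',an(P(356,370,.097)-P(203,378,.097)),an(c[2]-c[3]),an(c[1]-c[0]), 90+an(c[2]-c[1]),90+an(c[3]-c[0]),)
k=[P(*p,.030) for p in((40,78),(493,54),(503,487),(78,510))]
print('stand',np.array(k),np.mean(k,0),an(k[1]-k[0]),an(k[2]-k[3]),[np.linalg.norm(k[i]-k[i-1]) for i in range(4)])
print(r.get_obs()['qpos'])
```

```text
[[ 0.4246 -0.1883  0.097 ]
 [ 0.4518 -0.1917  0.097 ]
 [ 0.4487 -0.2185  0.097 ]
 [ 0.4217 -0.2156  0.097 ]] [ 0.4367 -0.2035  0.097 ]
[np.float64(0.027476463654290743), np.float64(0.027400765613839653), np.float64(0.027024766372474567), np.float64(0.027169922597897536)]
stripe -6.869238561537869 -6.149823862946743 -7.095955873809227 -6.580815459855188 -6.100146835507331
stand [[ 0.3951 -0.1502  0.03  ]
 [ 0.4895 -0.1617  0.03  ]
 [ 0.4782 -0.2569  0.03  ]
 [ 0.3835 -0.2458  0.03  ]] [ 0.4366 -0.2036  0.03  ] -6.959301407181819 -6.705934390102836 [np.float64(0.09625592155196407), np.float64(0.09508305068772627), np.float64(0.09583481528966878), np.float64(0.09536421088788248)]
[-0.6819  0.0157  1.882  -0.0003  1.2436 -0.5059]
```

Hub and stand centre agree at (0.4367, -0.2035) with yaw −6.7°, and the face sizes match. Before grasping I'll look at the chuck from above, while nothing blocks the view.

```bash
python3 -m inch '[{"claw":0,"slide":[0.1,0.4,0.1],"turn":-0.02},{"claw":0,"slide":[0.3,1.2,0.2],"turn":-0.05},{"claw":0,"slide":[0.6,2.1,0.3],"turn":-0.09},{"claw":0,"slide":[0.8,3.0,0.3],"turn":-0.09},{"claw":0,"slide":[1.1,3.9,0.3],"turn":-0.09},{"claw":0,"slide":[1.3,4.8,0.3],"turn":-0.09},{"claw":0,"slide":[1.6,5.6,0.3],"turn":-0.09},{"claw":0,"slide":[1.7,6.1,0.3],"turn":-0.09},{"claw":0,"slide":[1.7,6.2,0.3],"turn":-0.09},{"claw":0,"slide":[1.7,6.2,0.3],"turn":-0.09},{"claw":0,"slide":[1.7,6.2,0.3],"turn":-0.09}]'
python3 - <<'E'
from h import *
s=snap('wrist','w2'); print(r.get_obs()['ee_pos'],r.get_obs()['qpos'])
a=s['frame'][120:300,230:410]
cv2.imwrite('pics/c4.png',cv2.resize(a,(576,576),interpolation=cv2.INTER_NEAREST)[:,:,::-1])
E
```

```text
t: 2.5
ee_pos: [0.5219, 0.1064, 0.3746]
eef_rot: [0.0, 0.795, 0.607, -0.0]
wrist_force: [0.1, 0.1, 0.4]
grip_width: 0.0882
[0.52193988 0.10632474 0.37465145] [-2.19201951e-02  1.15949670e-01  1.74373707e+00 -4.35211938e-04
  1.28213123e+00  2.45182682e-01]
```

View pics/w2.png

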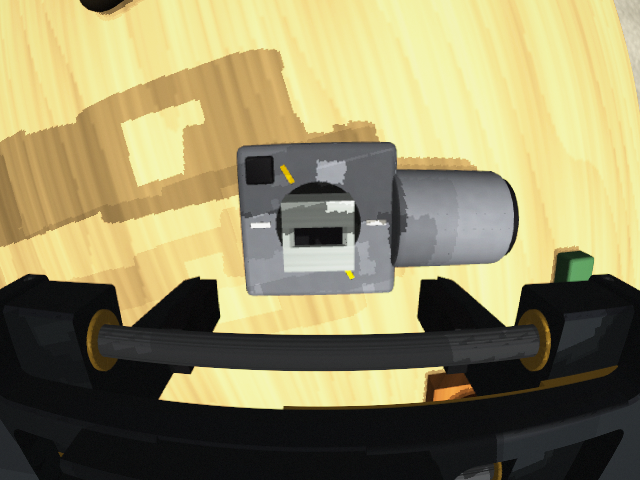

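View pics/c4.png

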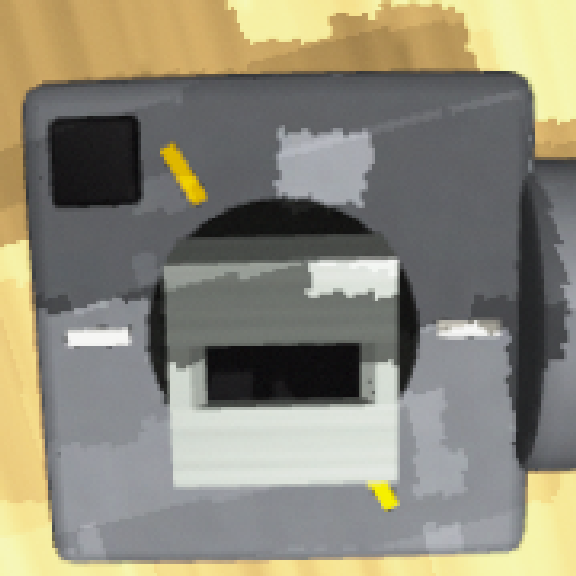

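The chuck top corners in the crop are at ≈(165,263), (398,259), (399,485) and (174,488). The slot runs horizontally, centred at ≈(284,375), and the motor is to the right (+x).

Run:
```python
from h import *
np.set_printoptions(precision=4,suppress=True)
s=load('w2'); an=lambda d:np.degrees(np.arctan2(d[1],d[0]))
def P(u,v,z=None): return px2w(s,230+u/3.2-.35,120+v/3.2-.35,z=z,fish=True)
for p in((200,320),(380,320),(200,450),(380,450),(285,450),(100,250),(480,250),(120,500),(480,500)): print(P(*p))
for z in (.104,.106,.108):
    c=[P(*p,z) for p in((165,263),(398,259),(399,485),(174,488))]
    print(z,np.mean(c,0),[np.linalg.norm(c[i]-c[i-1]) for i in range(4)],an(c[1]-c[0]),an(c[2]-c[3]),90+an(c[2]-c[1]),90+an(c[3]-c[0]))
    print(' slot',np.mean([P(*p,z) for p in((190,344),(375,342),(376,404),(193,406))],0), an(P(375,342,z)-P(190,344,z)),an(P(362,401,z)-P(208,404,z)),an(P(362,343,z)-P(205,346,z)))
# motor / housing edges, height .062
h=.062
c=[P(*p,h) for p in((25,84),(533,72),(525,552),(60,562))]
print(np.array(c),np.mean(c,0),[np.linalg.norm(c[i]-c[i-1]) for i in range(4)],an(c[1]-c[0]),an(c[2]-c[3]),90+an(c[2]-c[1]),90+an(c[3]-c[0]))
m=[P(98,337,h),P(468,328,h)];print('marks',np.mean(m,0),an(m[1]-m[0]))
m=[P(184,174,h),P(388,500,h)];print('yellow',np.mean(m,0),an(m[1]-m[0]))
```

```text
[0.5072 0.124  0.1049]
[0.5446 0.1141 0.1061]
[0.4991 0.096  0.1059]
[0.5375 0.0861 0.1076]
[0.5172 0.091  0.1057]
[0.4824 0.14   0.0613]
[0.5745 0.1152 0.0627]
[0.4676 0.0749 0.0616]
[0.5597 0.05   0.0622]
0.104 [0.5213 0.1068 0.104 ] [np.float64(0.0511179011796235), np.float64(0.0499442682653008), np.float64(0.05128069585974489), np.float64(0.050677903298811444)] -14.227466205588827 -14.407973435604855 -13.572627333201595 -14.392573358429232
 slot [0.5213 0.1074 0.104 ] -14.581664104529224 -14.055359409544991 -14.092296955757684
0.106 [0.5214 0.1073 0.106 ] [np.float64(0.050711163413732316), np.float64(0.04954686892721144), np.float64(0.05087266276006724), np.float64(0.050274666532587844)] -14.227466205588833 -14.407973435604868 -13.572627333201666 -14.392573358429317
 slot [0.5215 0.1079 0.106 ] -14.581664104529258 -14.055359409544911 -14.09229695575766
0.108 [0.5216 0.1079 0.108 ] [np.float64(0.050304425647841114), np.float64(0.049149469589122065), np.float64(0.05046462966038954), np.float64(0.049871429766364286)] -14.227466205588806 -14.40797343560482 -13.57262733320161 -14.392573358429345
 slot [0.5216 0.1084 0.108 ] -14.581664104529192 -14.05535940954499 -14.09229695575764
[[0.4762 0.1855 0.062 ]
 [0.5983 0.1553 0.062 ]
 [0.5686 0.0317 0.062 ]
 [0.4461 0.062  0.062 ]] [0.5223 0.1086 0.062 ] [np.float64(0.12705252191487515), np.float64(0.12582808719877142), np.float64(0.1270928095913994), np.float64(0.12618557405979242)] -13.89261762536974 -13.910103227027665 -13.526995237645323 -13.688091463731936
marks [0.5212 0.1075 0.062 ] -13.789786583583474
yellow [0.5221 0.1046 0.062 ] -73.8037048421373
```

Chuck centre is ≈(0.5215, 0.1077, 0.106) at yaw −14.0°, and the marks, the slot and the depth all agree. Now back to the wheel.

```bash
python3 -m inch '[{"claw":0,"slide":[-0.1,-0.4,0],"turn":0.02},{"claw":0,"slide":[-0.3,-1.2,0],"turn":0.06},{"claw":0,"slide":[-0.6,-2.1,0],"turn":0.1},{"claw":0,"slide":[-0.8,-3.0,0],"turn":0.148},{"claw":0,"slide":[-1.1,-3.9,-0.2],"turn":0.148},{"claw":0,"slide":[-1.3,-4.8,-0.5],"turn":0.148},{"claw":0,"slide":[-1.6,-5.6,-0.8],"turn":0.148},{"claw":0,"slide":[-1.7,-6.1,-1.1],"turn":0.148},{"claw":0,"slide":[-1.7,-6.2,-1.4],"turn":0.148},{"claw":0,"slide":[-1.7,-6.2,-1.5],"turn":0.148},{"claw":0,"slide":[-1.7,-6.2,-1.5],"turn":0.148},{"claw":0,"slide":[-1.7,-6.2,-1.5],"turn":0.148}]'
python3 - <<'E'
from h import *
s=snap('wrist','w3'); print(r.get_obs()['ee_pos'],r.get_obs()['eef_rot'])
E
```

```text
t: 3.75
ee_pos: [0.437, -0.202, 0.3003]
eef_rot: [0.0, 0.747, 0.665, 0.0]
wrist_force: [-0.2, -1.3, 0.5]
grip_width: 0.0883
[ 0.43722513 -0.20186893  0.30052664] [5.86658807e-04 7.47051141e-01 6.64766300e-01 1.23777341e-04]
```

View pics/w3.png

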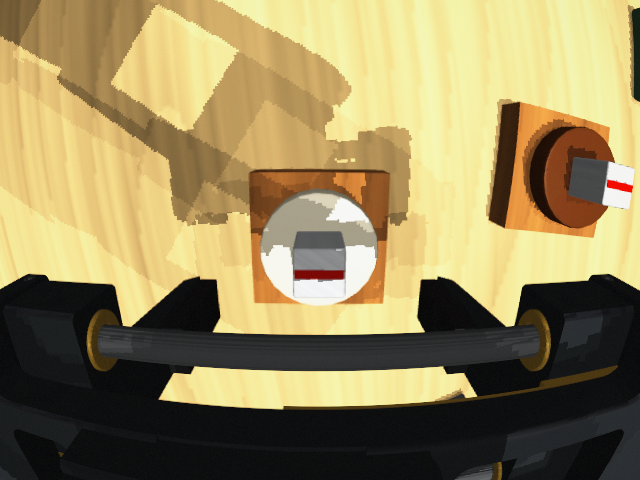

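The hub is centred between the fingers at (320,270) and square to them. I'll descend with a small y correction, then close.

```bash
python3 -m inch '[{"claw":0,"slide":[-0.01,-0.03,-0.2],"turn":0},{"claw":0,"slide":[-0.01,-0.03,-0.6],"turn":0},{"claw":0,"slide":[-0.01,-0.03,-1.0],"turn":0},{"claw":0,"slide":[-0.01,-0.03,-1.3],"turn":0},{"claw":0,"slide":[-0.01,-0.03,-1.42],"turn":0},{"claw":0,"slide":[-0.01,-0.03,-1.42],"turn":0},{"claw":0,"slide":[-0.01,-0.03,-1.42],"turn":0}]'
python3 - <<'E'
from h import *
o=r.get_obs();print(o['ee_pos'],o['wrist_force'])
E
```

```text
t: 4.5
ee_pos: [0.4368, -0.2036, 0.2292]
eef_rot: [0.0, 0.747, 0.665, 0.0]
wrist_force: [1.2, 0.0, -0.1]
grip_width: 0.088
[ 0.43683194 -0.20359891  0.22921103] [ 1.20766443  0.00192937 -0.13118721]
```

```bash
python3 -m inch '[{"claw":1,"slide":[0,0,0],"turn":0},{"claw":1,"slide":[0,0,0],"turn":0},{"claw":1,"slide":[0,0,0],"turn":0},{"claw":1,"slide":[0,0,0],"turn":0},{"claw":1,"slide":[0,0,0],"turn":0},{"claw":1,"slide":[0,0,0],"turn":0},{"claw":1,"slide":[0,0,0],"turn":0},{"claw":1,"slide":[0,0,0],"turn":0}]' 55
```

```text
t: 5.3
ee_pos: [0.4365, -0.2036, 0.2287]
eef_rot: [0.0, 0.747, 0.665, 0.0]
wrist_force: [1.0, 0.3, -0.4]
grip_width: 0.0278
```

```bash
python3 -m inch '[{"claw":1,"slide":[0,0,0.1],"turn":0},{"claw":1,"slide":[0,0,0.3],"turn":0},{"claw":1,"slide":[0,0,0.6],"turn":0},{"claw":1,"slide":[0,0,1.0],"turn":0},{"claw":1,"slide":[0,0,1.5],"turn":0},{"claw":1,"slide":[0,0,2.0],"turn":0},{"claw":1,"slide":[0,0,2.5],"turn":0},{"claw":1,"slide":[0,0,2.75],"turn":0},{"claw":1,"slide":[0,0,2.8],"turn":0},{"claw":1,"slide":[0,0,2.8],"turn":0},{"claw":1,"slide":[0,0,2.8],"turn":0},{"claw":1,"slide":[0,0,2.8],"turn":0}]'
python3 - <<'E'
from h import *
s=snap('wrist','w4'); o=r.get_obs();print(o['ee_pos'],o['wrist_force'],o['torque'],o['eef_rot'])
E
```

```text
t: 6.5
ee_pos: [0.4362, -0.2034, 0.3674]
eef_rot: [-0.001, 0.747, 0.665, -0.0]
wrist_force: [-0.7, -0.3, -1.8]
grip_width: 0.0277
[ 0.43623541 -0.20342293  0.36753773] [-0.62949466 -0.1212882  -1.77034175] [-0.06761139 -0.09385005  0.02986678] [-1.11109588e-03  7.47243536e-01  6.64549348e-01 -1.67566846e-04]
```

View pics/w4.png

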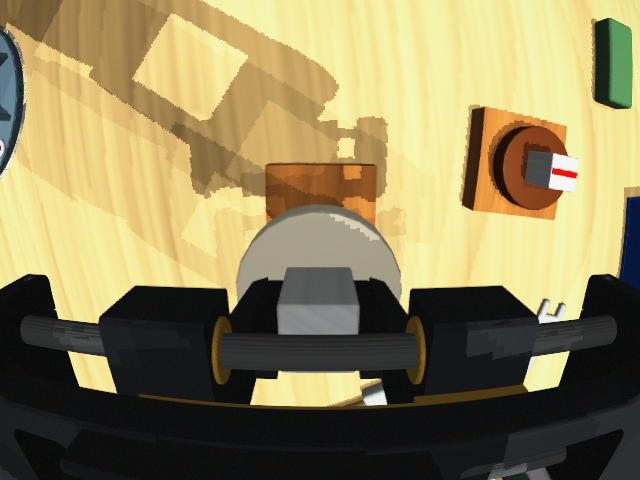

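The wheel is held (weight ≈1.6 N) and the stand is empty below. I'll carry it to above the chuck.

```bash
python3 -m inch '[{"claw":1,"slide":[0.1,0.3,0],"turn":0},{"claw":1,"slide":[0.3,1.0,0],"turn":-0.03},{"claw":1,"slide":[0.5,1.8,0],"turn":-0.06},{"claw":1,"slide":[0.7,2.6,0],"turn":-0.09},{"claw":1,"slide":[0.95,3.4,0],"turn":-0.128},{"claw":1,"slide":[1.15,4.2,0],"turn":-0.128},{"claw":1,"slide":[1.4,5.0,0],"turn":-0.128},{"claw":1,"slide":[1.55,5.7,0],"turn":-0.128},{"claw":1,"slide":[1.66,6.1,0],"turn":-0.128},{"claw":1,"slide":[1.7,6.22,0],"turn":-0.128},{"claw":1,"slide":[1.7,6.22,0],"turn":-0.128},{"claw":1,"slide":[1.7,6.22,0],"turn":-0.128},{"claw":1,"slide":[1.7,6.22,0],"turn":-0.128},{"claw":1,"slide":[1.7,6.22,0],"turn":-0.128}]'
python3 - <<'E'
from h import *
for n in('scene','side'):
    s=snap(n,n+'5')
o=r.get_obs();print(o['ee_pos'],o['wrist_force'],o['torque'],o['eef_rot'],2*np.degrees(np.arctan2(o['eef_rot'][2],o['eef_rot'][1])))
a=load('scene5')['frame'][190:310,300:420];b=load('side5')['frame'][200:340,275:415]
cv2.imwrite('pics/c5.png',np.hstack([cv2.resize(a,(400,400),interpolation=2),cv2.resize(b,(400,400),interpolation=2)])[:,:,::-1])
E
```

```text
t: 7.95
ee_pos: [0.5214, 0.1064, 0.3687]
eef_rot: [0.0, 0.789, 0.615, -0.0]
wrist_force: [0.2, -0.7, -1.6]
grip_width: 0.0274
[0.52148776 0.10668099 0.36881212] [ 0.34696424 -0.87217042 -1.98815805] [-0.01417591 -0.02755082  0.02509637] [6.89773982e-05 7.88580743e-01 6.14931220e-01 4.03722207e-05] 75.8938458533609
```

View pics/c5.png

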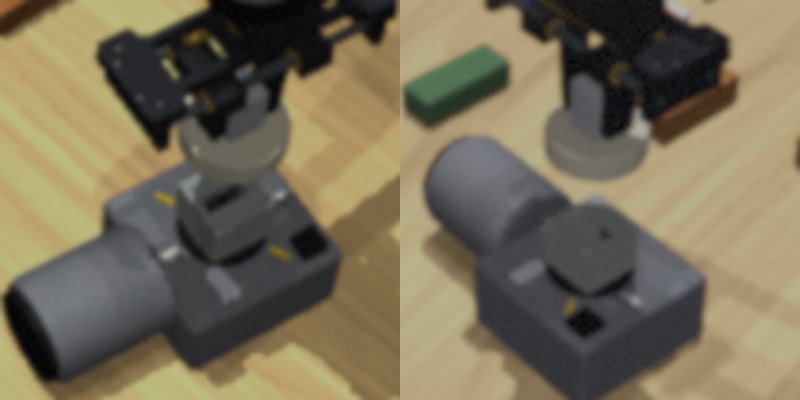

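```bash
python3 -m inch '[{"claw":1,"slide":[0,0.02,-0.1],"turn":0},{"claw":1,"slide":[0,0.02,-0.3],"turn":0},{"claw":1,"slide":[0,0.02,-0.5],"turn":0},{"claw":1,"slide":[0,0.02,-0.7],"turn":0},{"claw":1,"slide":[0,0.02,-0.85],"turn":0},{"claw":1,"slide":[0,0.02,-0.9],"turn":0},{"claw":1,"slide":[0,0.02,-0.9],"turn":0},{"claw":1,"slide":[0,0.02,-0.9],"turn":0}]'
python3 -m inch '[{"claw":1,"slide":[0,0,-0.02],"turn":0},{"claw":1,"slide":[0,0,-0.04],"turn":0},{"claw":1,"slide":[0,0,-0.06],"turn":0},{"claw":1,"slide":[0,0,-0.08],"turn":0},{"claw":1,"slide":[0,0,-0.08],"turn":0}]'
python3 -m inch '[{"claw":1,"slide":[0,0,-0.02],"turn":0},{"claw":1,"slide":[0,0,-0.04],"turn":0},{"claw":1,"slide":[0,0,-0.04],"turn":0}]'
```

```text
t: 8.85
ee_pos: [0.5217, 0.1084, 0.324]
eef_rot: [0.0, 0.788, 0.615, 0.0]
wrist_force: [0.2, -0.0, -1.8]
grip_width: 0.0272
t: 9.35
ee_pos: [0.5214, 0.1084, 0.3196]
eef_rot: [-0.0, 0.788, 0.615, -0.0]
wrist_force: [-0.3, -0.4, -1.5]
grip_width: 0.0273
t: 9.65
ee_pos: [0.5214, 0.1084, 0.3175]
eef_rot: [-0.0, 0.788, 0.615, -0.0]
wrist_force: [-0.5, 0.1, -1.6]
grip_width: 0.0272
```

```bash
python3 -m inch '[{"claw":1,"slide":[0,0,-0.02],"turn":0},{"claw":1,"slide":[0,0,-0.04],"turn":0},{"claw":1,"slide":[0,0,-0.04],"turn":0}]'
python3 -m inch '[{"claw":1,"slide":[0,0,-0.02],"turn":0},{"claw":1,"slide":[0,0,-0.04],"turn":0},{"claw":1,"slide":[0,0,-0.04],"turn":0}]'
python3 - <<'E'
from h import *
s=snap('scene','s6');s=snap('side','s7')
a=load('s6')['frame'][190:310,300:420];b=load('s7')['frame'][200:340,275:415]
cv2.imwrite('pics/c6.png',np.hstack([cv2.resize(a,(400,400),interpolation=2),cv2.resize(b,(400,400),interpolation=2)])[:,:,::-1])
E
```

```text
t: 9.95
ee_pos: [0.5214, 0.1084, 0.3155]
eef_rot: [-0.0, 0.788, 0.615, -0.0]
wrist_force: [0.1, 0.9, -1.6]
grip_width: 0.0275
t: 10.25
ee_pos: [0.5214, 0.1084, 0.3135]
eef_rot: [-0.0, 0.788, 0.615, -0.0]
wrist_force: [-0.3, -0.7, -1.4]
grip_width: 0.0275
```

View pics/c6.png

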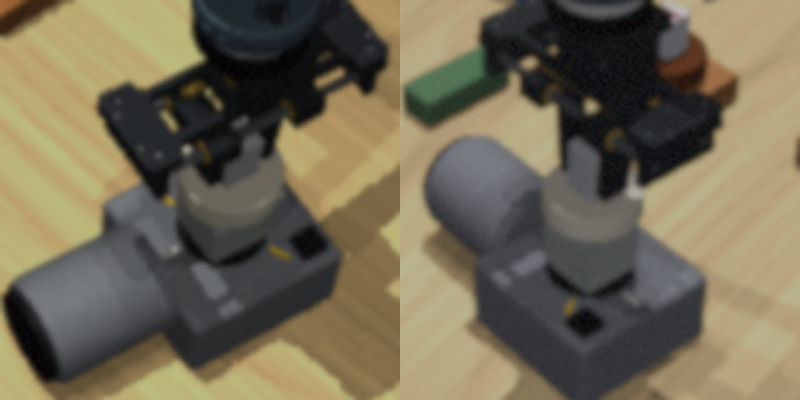

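The wheel sits concentrically just above the chuck, with the bar already 5 mm or more inside and no side load. I'll continue down.

```bash
python3 -m inch '[{"claw":1,"slide":[0,0,-0.03],"turn":0},{"claw":1,"slide":[0,0,-0.06],"turn":0},{"claw":1,"slide":[0,0,-0.09],"turn":0},{"claw":1,"slide":[0,0,-0.1],"turn":0},{"claw":1,"slide":[0,0,-0.1],"turn":0}]'
python3 -m inch '[{"claw":1,"slide":[0,0,-0.02],"turn":0},{"claw":1,"slide":[0,0,-0.04],"turn":0},{"claw":1,"slide":[0,0,-0.04],"turn":0}]'
```

```text
t: 10.85
ee_pos: [0.5214, 0.1084, 0.3086]
eef_rot: [-0.0, 0.788, 0.615, -0.0]
wrist_force: [0.6, 0.2, -1.6]
grip_width: 0.0278
t: 11.15
ee_pos: [0.5214, 0.1084, 0.3066]
eef_rot: [-0.0, 0.788, 0.615, -0.0]
wrist_force: [0.0, 0.1, -1.5]
grip_width: 0.0269
```

```bash
python3 -m inch '[{"claw":1,"slide":[0,0,-0.01],"turn":0},{"claw":1,"slide":[0,0,-0.02],"turn":0},{"claw":1,"slide":[0,0,-0.02],"turn":0}]'
```

```text
t: 11.45
ee_pos: [0.5215, 0.1084, 0.3057]
eef_rot: [-0.0, 0.788, 0.615, -0.0]
wrist_force: [0.2, 0.1, -2.3]
grip_width: 0.0275
```

```bash
python3 -m inch '[{"claw":1,"slide":[0,0,-0.01],"turn":0},{"claw":1,"slide":[0,0,-0.02],"turn":0},{"claw":1,"slide":[0,0,-0.02],"turn":0}]'
python3 -m inch '[{"claw":1,"slide":[0,0,-0.005],"turn":0},{"claw":1,"slide":[0,0,-0.01],"turn":0},{"claw":1,"slide":[0,0,-0.01],"turn":0}]'
```

```text
t: 11.75
ee_pos: [0.5215, 0.1084, 0.3046]
eef_rot: [-0.0, 0.788, 0.615, -0.0]
wrist_force: [-0.0, -0.8, -2.3]
grip_width: 0.0276
t: 12.05
ee_pos: [0.5215, 0.1084, 0.3042]
eef_rot: [-0.0, 0.788, 0.615, -0.0]
wrist_force: [-0.2, 0.1, -1.5]
grip_width: 0.0273
```

Not seated yet (no reaction). I'll continue in 0.5 mm steps.

```bash
for i in 1; do python3 -m inch '[{"claw":1,"slide":[0,0,-0.01],"turn":0},{"claw":1,"slide":[0,0,-0.01],"turn":0},{"claw":1,"slide":[0,0,-0.01],"turn":0}]'; done
python3 -m inch '[{"claw":1,"slide":[0,0,-0.01],"turn":0},{"claw":1,"slide":[0,0,-0.01],"turn":0},{"claw":1,"slide":[0,0,-0.01],"turn":0}]'
python3 -m inch '[{"claw":1,"slide":[0,0,-0.01],"turn":0},{"claw":1,"slide":[0,0,-0.01],"turn":0},{"claw":1,"slide":[0,0,-0.01],"turn":0}]'
```

```text
t: 12.35
ee_pos: [0.5215, 0.1084, 0.3039]
eef_rot: [0.0, 0.788, 0.615, 0.0]
wrist_force: [0.3, 0.1, 0.1]
grip_width: 0.0274
t: 12.65
ee_pos: [0.5215, 0.1084, 0.3035]
eef_rot: [0.0, 0.788, 0.615, 0.0]
wrist_force: [-1.4, 0.1, 3.7]
grip_width: 0.0272
t: 12.95
ee_pos: [0.5216, 0.1084, 0.3032]
eef_rot: [0.0, 0.788, 0.615, 0.0]
wrist_force: [-2.2, -1.0, 7.0]
grip_width: 0.0274
```

Seated: contact at z≈0.304 (expected 0.3047), stiffness as expected, pressing about 8 N. I'll ease off slightly and start the clockwise turn.

```bash
python3 -m inch '[{"claw":1,"slide":[0,0,0.01],"turn":0},{"claw":1,"slide":[0,0,0.01],"turn":0},{"claw":1,"slide":[0,0,0.01],"turn":-0.05},{"claw":1,"slide":[0,0,0.01],"turn":-0.1},{"claw":1,"slide":[0,0,0.01],"turn":-0.15},{"claw":1,"slide":[0,0,0.01],"turn":-0.15}]'
python3 - <<'E'
from h import *
o=r.get_obs();print(o['wrist_force'],o['torque'],2*np.degrees(np.arctan2(o['eef_rot'][2],o['eef_rot'][1])),o['eef_rot'])
E
```

```text
t: 13.55
ee_pos: [0.5217, 0.1083, 0.3034]
eef_rot: [0.0, 0.832, 0.554, 0.0]
wrist_force: [-0.2, -1.0, 3.2]
grip_width: 0.0277
[-0.15830136 -0.9665017   3.20310851] [-0.13443394  0.14550258 -0.03578188] 67.34367367502243 [3.84263472e-04 8.32226648e-01 5.54435354e-01 3.11327778e-04]
```

```bash
python3 -m inch '[{"claw":1,"slide":[0,0,0],"turn":-0.08},{"claw":1,"slide":[0,0,0],"turn":-0.16},{"claw":1,"slide":[0,0,0],"turn":-0.24},{"claw":1,"slide":[0,0,0],"turn":-0.32},{"claw":1,"slide":[0,0,0],"turn":-0.40},{"claw":1,"slide":[0,0,0],"turn":-0.40}]'
python3 -m inch '[{"claw":1,"slide":[0,0,0],"turn":-0.08},{"claw":1,"slide":[0,0,0],"turn":-0.16},{"claw":1,"slide":[0,0,0],"turn":-0.24},{"claw":1,"slide":[0,0,0],"turn":-0.32},{"claw":1,"slide":[0,0,0],"turn":-0.40},{"claw":1,"slide":[0,0,0],"turn":-0.40}]'
python3 - <<'E'
from h import *
o=r.get_obs();print(o['wrist_force'],o['torque'],2*np.degrees(np.arctan2(o['eef_rot'][2],o['eef_rot'][1])),o['qpos'])
E
```

```text
t: 14.15
ee_pos: [0.5215, 0.1084, 0.3034]
eef_rot: [0.0, 0.926, 0.378, 0.0]
wrist_force: [-1.2, -1.1, 4.5]
grip_width: 0.0279
t: 14.75
ee_pos: [0.5215, 0.1085, 0.3034]
eef_rot: [-0.0, 0.982, 0.186, 0.0]
wrist_force: [-1.5, 0.3, 5.8]
grip_width: 0.0275
[-1.46536542  0.26929891  5.79318012] [0.09377462 0.36995372 0.0594513 ] 21.488823581648848 [-1.79674502e-02  2.03311985e-01  1.80101331e+00  2.61301824e-04
  1.13710916e+00  1.17766837e+00]
```

Turned 54.5°. Now slowly to the stop, watching the torque.

```bash
cat > st.py <<'E'
from h import *
o=r.get_obs();print(o['wrist_force'].round(2),o['torque'].round(2),round(2*np.degrees(np.arctan2(o['eef_rot'][2],o['eef_rot'][1])),2),o['ee_pos'].round(5))
E
python3 -m inch '[{"claw":1,"slide":[0,0,0],"turn":-0.03},{"claw":1,"slide":[0,0,0],"turn":-0.06},{"claw":1,"slide":[0,0,0],"turn":-0.08},{"claw":1,"slide":[0,0,0],"turn":-0.08},{"claw":1,"slide":[0,0,0],"turn":-0.08}]'; python3 st.py
python3 -m inch '[{"claw":1,"slide":[0,0,0],"turn":-0.02},{"claw":1,"slide":[0,0,0],"turn":-0.02},{"claw":1,"slide":[0,0,0],"turn":-0.02}]'; python3 st.py
```

```text
t: 15.25
ee_pos: [0.5217, 0.1084, 0.3034]
eef_rot: [0.0, 0.989, 0.148, 0.0]
wrist_force: [-0.6, 0.8, 4.9]
grip_width: 0.0272
[-0.62  0.84  4.9 ] [0.14 0.08 0.02] 16.97 [0.52169 0.1084  0.30339]
t: 15.55
ee_pos: [0.5217, 0.1084, 0.3034]
eef_rot: [0.0, 0.99, 0.138, 0.0]
wrist_force: [1.3, -0.7, 4.1]
grip_width: 0.027
[ 1.3  -0.68  4.12] [ 0.04 -0.11  0.12] 15.81 [0.52173 0.10839 0.30341]
```

```bash
python3 -m inch '[{"claw":1,"slide":[0,0,0],"turn":-0.02},{"claw":1,"slide":[0,0,0],"turn":-0.02},{"claw":1,"slide":[0,0,0],"turn":-0.02}]'; python3 st.py
python3 -m inch '[{"claw":1,"slide":[0,0,0],"turn":-0.02},{"claw":1,"slide":[0,0,0],"turn":-0.02},{"claw":1,"slide":[0,0,0],"turn":-0.02}]'; python3 st.py
```

```text
t: 15.85
ee_pos: [0.5217, 0.1084, 0.3034]
eef_rot: [0.0, 0.992, 0.128, 0.0]
wrist_force: [1.3, 0.0, 4.1]
grip_width: 0.0272
[1.27 0.03 4.15] [ 0.01 -0.29  0.45] 14.67 [0.5217  0.10839 0.3034 ]
t: 16.15
ee_pos: [0.5217, 0.1084, 0.3034]
eef_rot: [0.0, 0.993, 0.118, 0.0]
wrist_force: [2.0, -0.7, 4.4]
grip_width: 0.0275
[ 2.04 -0.67  4.35] [ 0.   -0.44  0.72] 13.53 [0.52167 0.10839 0.30337]
```

The torque started rising at yaw ≈15.9°, which is 60.0° from entry: the stop. I'll ease the twist, keeping light contact with the stop, and take up the free lift.

```bash
python3 -m inch '[{"claw":1,"slide":[0,0,0],"turn":0.025},{"claw":1,"slide":[0,0,0.01],"turn":0.025},{"claw":1,"slide":[0,0,0.02],"turn":0.025},{"claw":1,"slide":[0,0,0.03],"turn":0.025},{"claw":1,"slide":[0,0,0.04],"turn":0.025},{"claw":1,"slide":[0,0,0.05],"turn":0.025},{"claw":1,"slide":[0,0,0.05],"turn":0.025},{"claw":1,"slide":[0,0,0.05],"turn":0.025}]'; python3 st.py
```

```text
t: 16.95
ee_pos: [0.5214, 0.1083, 0.3046]
eef_rot: [-0.0, 0.992, 0.13, -0.0]
wrist_force: [6.9, -0.0, -5.6]
grip_width: 0.0278
[ 6.88 -0.   -5.58] [-0.06 -1.4   0.31] 14.92 [0.52143 0.1083  0.30455]
```

The stop contact is loaded, so it drags on the lift (side force 7 N, twist 0.3 Nm). I'll ease the twist to near zero before pulling.

```bash
python3 -m inch '[{"claw":1,"slide":[0,0,0],"turn":0.01},{"claw":1,"slide":[0,0,0],"turn":0.018},{"claw":1,"slide":[0,0,0],"turn":0.018},{"claw":1,"slide":[0,0,0],"turn":0.018}]'; python3 st.py
python3 - <<'E'
from h import *
s=snap('scene','s8');s=snap('side','s9');
a=s0=load('s8')['frame'][190:310,300:420];b=load('s9')['frame'][200:340,275:415]
cv2.imwrite('pics/c8.png',np.hstack([cv2.resize(a,(400,400),interpolation=2),cv2.resize(b,(400,400),interpolation=2)])[:,:,::-1])
E
python3 st.py
```

```text
t: 17.35
ee_pos: [0.5214, 0.1084, 0.3047]
eef_rot: [-0.0, 0.99, 0.138, -0.0]
wrist_force: [5.8, 0.5, -4.3]
grip_width: 0.0273
[ 5.84  0.52 -4.3 ] [-0.03 -1.27  0.1 ] 15.92 [0.52138 0.10836 0.30467]
[ 6.21 -0.64 -4.03] [ 0.03 -1.28  0.05] 15.92 [0.5214  0.10835 0.30467]
```

View pics/c8.png

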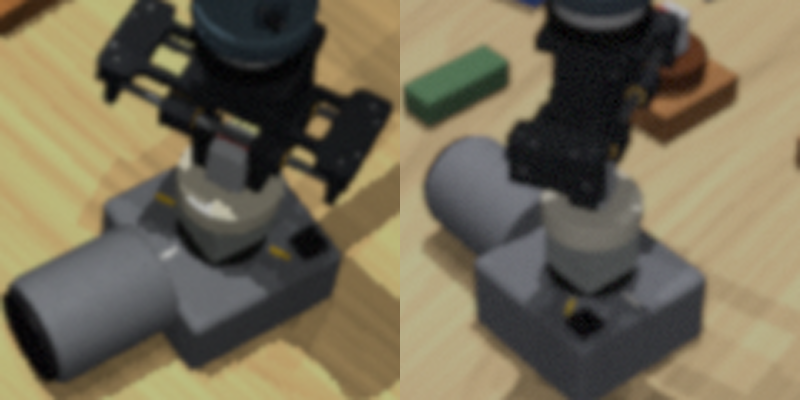

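The twist is off now (0.05 Nm at yaw 15.9°, the stop), but a 6 N side force along +x remains and loads the shank. I'll yield towards +x.

```bash
python3 -m inch '[{"claw":1,"slide":[0.01,0,0],"turn":0},{"claw":1,"slide":[0.01,0,0],"turn":0},{"claw":1,"slide":[0.01,0,0],"turn":0}]'; python3 st.py; python3 -c "
from h import *;print(r.get_obs()['eef_rot'])"
```

```text
t: 17.75
ee_pos: [0.5217, 0.1084, 0.3049]
eef_rot: [-0.0, 0.99, 0.139, -0.001]
wrist_force: [4.7, 0.5, -4.8]
grip_width: 0.0275
[ 4.74  0.46 -4.81] [ 0.19 -0.96  0.05] 15.94 [0.5217  0.10841 0.3049 ]
[-2.75218886e-04  9.90334716e-01  1.38696542e-01 -5.86970600e-04]
```

```bash
python3 -m inch '[{"claw":1,"slide":[0.01,0,0],"turn":0},{"claw":1,"slide":[0.02,0,0],"turn":0},{"claw":1,"slide":[0.02,0,0],"turn":0},{"claw":1,"slide":[0.02,0,0],"turn":0}]'; python3 st.py
```

```text
t: 18.15
ee_pos: [0.5224, 0.1085, 0.3052]
eef_rot: [-0.0, 0.99, 0.139, -0.001]
wrist_force: [0.6, 1.0, -4.4]
grip_width: 0.0276
[ 0.6   1.   -4.44] [ 0.26 -0.03  0.1 ] 15.98 [0.5224  0.10852 0.30521]
```

```bash
python3 -m inch '[{"claw":1,"slide":[0,0,0.005],"turn":0},{"claw":1,"slide":[0,0,0.01],"turn":0},{"claw":1,"slide":[0,0,0.01],"turn":0}]'; python3 st.py
python3 -m inch '[{"claw":1,"slide":[0,0,0.005],"turn":0},{"claw":1,"slide":[0,0,0.01],"turn":0},{"claw":1,"slide":[0,0,0.01],"turn":0}]'; python3 st.py
```

```text
t: 18.45
ee_pos: [0.5225, 0.1084, 0.3059]
eef_rot: [-0.0, 0.99, 0.139, -0.001]
wrist_force: [-1.1, 1.1, -3.4]
grip_width: 0.0275
[-1.14  1.08 -3.39] [0.08 0.43 0.01] 15.98 [0.52253 0.10842 0.30591]
t: 18.75
ee_pos: [0.5227, 0.1083, 0.3064]
eef_rot: [0.0, 0.99, 0.139, -0.001]
wrist_force: [-3.8, -1.7, -3.2]
grip_width: 0.0275
[-3.77 -1.75 -3.25] [-0.12  0.7   0.06] 15.98 [0.52265 0.10835 0.30645]
```

It lifts freely with a little friction; I centre x by −0.5 mm and continue.

```bash
python3 -m inch '[{"claw":1,"slide":[-0.012,0,0],"turn":0},{"claw":1,"slide":[-0.012,0,0],"turn":0},{"claw":1,"slide":[-0.012,0,0],"turn":0}]'; python3 st.py
python3 -m inch '[{"claw":1,"slide":[0,0,0.005],"turn":0},{"claw":1,"slide":[0,0,0.01],"turn":0},{"claw":1,"slide":[0,0,0.01],"turn":0}]'; python3 st.py
```

```text
t: 19.05
ee_pos: [0.5223, 0.1083, 0.3067]
eef_rot: [0.0, 0.99, 0.139, -0.0]
wrist_force: [-1.8, -0.9, -4.4]
grip_width: 0.0275
[-1.84 -0.9  -4.4 ] [-0.13  0.51  0.05] 15.97 [0.52233 0.10835 0.30666]
t: 19.35
ee_pos: [0.5223, 0.1083, 0.307]
eef_rot: [0.0, 0.99, 0.139, -0.0]
wrist_force: [-1.6, -2.5, -6.4]
grip_width: 0.0273
[-1.62 -2.48 -6.43] [-0.29  0.38  0.07] 15.97 [0.52232 0.10832 0.307  ]
```

The lips are engaged at z=0.3066, exactly 2.5 mm above seat. Now the slow ramp.

```bash
python3 -m inch '[{"claw":1,"slide":[-0.004,-0.004,0.002],"turn":0},{"claw":1,"slide":[-0.004,-0.004,0.004],"turn":0},{"claw":1,"slide":[-0.004,-0.004,0.006],"turn":0},{"claw":1,"slide":[-0.004,-0.004,0.008],"turn":0},{"claw":1,"slide":[-0.004,-0.004,0.01],"turn":0},{"claw":1,"slide":[-0.004,-0.004,0.012],"turn":0},{"claw":1,"slide":[-0.004,-0.004,0.014],"turn":0},{"claw":1,"slide":[-0.004,-0.004,0.016],"turn":0},{"claw":1,"slide":[-0.004,-0.004,0.018],"turn":0},{"claw":1,"slide":[-0.004,-0.004,0.02],"turn":0}]'; python3 st.py
```

```text
t: 20.35
ee_pos: [0.5221, 0.1082, 0.3079]
eef_rot: [-0.0, 0.99, 0.139, -0.0]
wrist_force: [0.3, -0.9, -14.0]
grip_width: 0.0273
[  0.29  -0.91 -13.96] [ 0.02 -0.21  0.04] 15.97 [0.52207 0.10818 0.30787]
```

```bash
python3 -m inch '[{"claw":1,"slide":[0,0,0.002],"turn":0},{"claw":1,"slide":[0,0,0.004],"turn":0},{"claw":1,"slide":[0,0,0.006],"turn":0},{"claw":1,"slide":[0,0,0.007],"turn":0}]'; python3 st.py
python3 -m inch '[{"claw":1,"slide":[0,0,0],"turn":0},{"claw":1,"slide":[0,0,0],"turn":0}]'; python3 st.py
```

```text
t: 20.75
ee_pos: [0.5221, 0.1082, 0.3082]
eef_rot: [-0.0, 0.99, 0.139, -0.0]
wrist_force: [1.9, 0.2, -17.4]
grip_width: 0.0272
[  1.89   0.21 -17.42] [-0.08 -0.3   0.1 ] 15.97 [0.52206 0.10819 0.30821]
t: 20.95
ee_pos: [0.5221, 0.1082, 0.3083]
eef_rot: [-0.0, 0.99, 0.139, -0.0]
wrist_force: [0.6, -1.8, -18.0]
grip_width: 0.0274
[  0.64  -1.76 -17.97] [-0.06 -0.3   0.05] 15.97 [0.52207 0.10819 0.30829]
```

Pull on the chuck is ≈16.3 N and the lift is 1.7 mm past the lips, so the two agree. Holding.

```bash
python3 -m inch '[{"claw":1,"slide":[0,0,0],"turn":0},{"claw":1,"slide":[0,0,0],"turn":0},{"claw":1,"slide":[0,0,0],"turn":0},{"claw":1,"slide":[0,0,0],"turn":0},{"claw":1,"slide":[0,0,0],"turn":0},{"claw":1,"slide":[0,0,0],"turn":0}]'; python3 st.py
python3 -m inch '[{"claw":1,"slide":[0,0,0],"turn":0},{"claw":1,"slide":[0,0,0],"turn":0},{"claw":1,"slide":[0,0,0],"turn":0},{"claw":1,"slide":[0,0,0],"turn":0},{"claw":1,"slide":[0,0,0],"turn":0},{"claw":1,"slide":[0,0,0],"turn":0}]'; python3 st.py
```

```text
t: 21.55
ee_pos: [0.5221, 0.1082, 0.3084]
eef_rot: [-0.0, 0.99, 0.139, -0.0]
wrist_force: [1.2, -1.0, -19.6]
grip_width: 0.0272
[  1.19  -1.02 -19.64] [-0.07 -0.24  0.07] 15.97 [0.52207 0.1082  0.30841]
t: 22.15
ee_pos: [0.5221, 0.1082, 0.3085]
eef_rot: [-0.0, 0.99, 0.139, -0.0]
wrist_force: [0.6, -1.6, -20.5]
grip_width: 0.0273
[  0.63  -1.6  -20.5 ] [-0.08 -0.13  0.07] 15.98 [0.52211 0.10822 0.30849]
```

The controller creeps upward (now ≈18.9 N). I'll trim down to hold nearer 16 N for a full second.

```bash
python3 -m inch '[{"claw":1,"slide":[0,0,-0.006],"turn":0},{"claw":1,"slide":[0,0,-0.008],"turn":0},{"claw":1,"slide":[0,0,-0.008],"turn":0},{"claw":1,"slide":[0,0,-0.009],"turn":0}]'; python3 st.py
python3 -m inch '[{"claw":1,"slide":[0,0,0],"turn":0},{"claw":1,"slide":[0,0,0],"turn":0},{"claw":1,"slide":[0,0,0],"turn":0}]'; python3 st.py
```

```text
t: 22.55
ee_pos: [0.5221, 0.1082, 0.3082]
eef_rot: [-0.0, 0.99, 0.139, -0.0]
wrist_force: [-0.7, -1.2, -18.0]
grip_width: 0.028
[ -0.72  -1.21 -18.  ] [-0.06  0.05 -0.  ] 15.97 [0.52214 0.10823 0.30821]
t: 22.85
ee_pos: [0.5222, 0.1082, 0.3082]
eef_rot: [-0.0, 0.99, 0.139, -0.0]
wrist_force: [-1.1, -1.0, -16.9]
grip_width: 0.0275
[ -1.11  -1.03 -16.94] [-0.01  0.23  0.03] 15.97 [0.52217 0.10821 0.30816]
```

```bash
python3 -m inch '[{"claw":1,"slide":[0,0,0],"turn":0},{"claw":1,"slide":[0,0,0],"turn":0},{"claw":1,"slide":[0,0,0],"turn":0},{"claw":1,"slide":[0,0,0],"turn":0}]'; python3 st.py
python3 -m inch '[{"claw":1,"slide":[0,0,0],"turn":0},{"claw":1,"slide":[0,0,0],"turn":0},{"claw":1,"slide":[0,0,0],"turn":0},{"claw":1,"slide":[0,0,0],"turn":0}]'; python3 st.py
python3 -m inch '[{"claw":1,"slide":[0,0,0],"turn":0},{"claw":1,"slide":[0,0,0],"turn":0},{"claw":1,"slide":[0,0,0],"turn":0}]'; python3 st.py
```

```text
t: 23.25
ee_pos: [0.5222, 0.1082, 0.3081]
eef_rot: [-0.0, 0.99, 0.139, -0.0]
wrist_force: [-0.9, -0.5, -16.8]
grip_width: 0.0277
[ -0.9   -0.54 -16.83] [-0.04  0.2   0.08] 15.97 [0.52218 0.10821 0.30814]
t: 23.65
ee_pos: [0.5222, 0.1082, 0.3081]
eef_rot: [-0.0, 0.99, 0.139, 0.0]
wrist_force: [-1.0, -1.0, -16.4]
grip_width: 0.0275
[ -0.96  -0.99 -16.4 ] [-0.01  0.28  0.04] 15.98 [0.52219 0.10821 0.30814]
t: 23.95
ee_pos: [0.5222, 0.1082, 0.3081]
eef_rot: [-0.0, 0.99, 0.139, 0.0]
wrist_force: [-1.4, -0.8, -16.9]
grip_width: 0.0275
[ -1.44  -0.8  -16.94] [-0.07  0.23  0.02] 15.97 [0.52219 0.10821 0.30812]
```

The pull held steady at 15–16 N for over a second. Now I'll lower it.

```bash
python3 -m inch '[{"claw":1,"slide":[0,0,-0.006],"turn":0},{"claw":1,"slide":[0,0,-0.012],"turn":0},{"claw":1,"slide":[0,0,-0.018],"turn":0},{"claw":1,"slide":[0,0,-0.024],"turn":0},{"claw":1,"slide":[0,0,-0.03],"turn":0},{"claw":1,"slide":[0,0,-0.036],"turn":0},{"claw":1,"slide":[0,0,-0.042],"turn":0},{"claw":1,"slide":[0,0,-0.05],"turn":0},{"claw":1,"slide":[0,0,-0.05],"turn":0},{"claw":1,"slide":[0,0,-0.05],"turn":0}]'; python3 st.py
python3 -m inch '[{"claw":1,"slide":[0,0,-0.01],"turn":0},{"claw":1,"slide":[0,0,-0.02],"turn":0},{"claw":1,"slide":[0,0,-0.02],"turn":0},{"claw":1,"slide":[0,0,-0.02],"turn":0}]'; python3 st.py
```

```text
t: 24.95
ee_pos: [0.5224, 0.1083, 0.3066]
eef_rot: [0.0, 0.99, 0.139, 0.0]
wrist_force: [-5.2, 0.5, -1.9]
grip_width: 0.0276
[-5.21  0.46 -1.9 ] [ 0.07  1.23 -0.01] 15.98 [0.52242 0.10828 0.30661]
t: 25.35
ee_pos: [0.5225, 0.1083, 0.3061]
eef_rot: [0.0, 0.99, 0.139, 0.001]
wrist_force: [-7.4, -1.1, -0.1]
grip_width: 0.0277
[-7.38 -1.1  -0.14] [0.04 1.46 0.09] 15.99 [0.52252 0.10828 0.30614]
```

```bash
python3 -m inch '[{"claw":1,"slide":[-0.01,0,0],"turn":0},{"claw":1,"slide":[-0.02,0,0],"turn":0},{"claw":1,"slide":[-0.02,0,0],"turn":0},{"claw":1,"slide":[-0.02,0,0],"turn":0}]'; python3 st.py
python3 -m inch '[{"claw":1,"slide":[0,0,-0.01],"turn":0},{"claw":1,"slide":[0,0,-0.02],"turn":0},{"claw":1,"slide":[0,0,-0.02],"turn":0},{"claw":1,"slide":[0,0,-0.02],"turn":0}]'; python3 st.py
```

```text
t: 25.75
ee_pos: [0.5219, 0.1082, 0.3059]
eef_rot: [0.0, 0.99, 0.139, 0.001]
wrist_force: [-3.4, -0.6, 1.4]
grip_width: 0.0278
[-3.39 -0.63  1.37] [-0.07  0.81  0.04] 15.98 [0.52188 0.10818 0.30589]
t: 26.15
ee_pos: [0.5217, 0.1081, 0.304]
eef_rot: [0.0, 0.99, 0.139, 0.001]
wrist_force: [-0.1, -1.3, 2.1]
grip_width: 0.0279
[-0.09 -1.35  2.05] [-0.22  0.08  0.05] 15.97 [0.52175 0.10811 0.30404]
```

```bash
python3 -m inch '[{"claw":1,"slide":[0,0,-0.005],"turn":0},{"claw":1,"slide":[0,0,-0.01],"turn":0},{"claw":1,"slide":[0,0,-0.01],"turn":0},{"claw":1,"slide":[0,0,-0.01],"turn":0}]'; python3 st.py
```

```text
t: 26.55
ee_pos: [0.5217, 0.1081, 0.3036]
eef_rot: [0.0, 0.99, 0.139, 0.001]
wrist_force: [1.1, -1.6, 3.2]
grip_width: 0.0277
[ 1.07 -1.56  3.22] [-0.27 -0.21 -0.05] 15.97 [0.52166 0.10814 0.30361]
```

Seated again at the same height with ~5 N and still at the stop angle. A small nudge confirms the stop, then I release.

```bash
python3 -m inch '[{"claw":1,"slide":[0,0,0.005],"turn":-0.015},{"claw":1,"slide":[0,0,0.005],"turn":-0.015},{"claw":1,"slide":[0,0,0.005],"turn":-0.015}]'; python3 st.py
python3 -m inch '[{"claw":0,"slide":[0,0,0],"turn":0},{"claw":0,"slide":[0,0,0],"turn":0},{"claw":0,"slide":[0,0,0],"turn":0},{"claw":0,"slide":[0,0,0],"turn":0},{"claw":0,"slide":[0,0,0],"turn":0},{"claw":0,"slide":[0,0,0],"turn":0},{"claw":0,"slide":[0,0,0],"turn":0},{"claw":0,"slide":[0,0,0],"turn":0}]'; python3 st.py
```

```text
t: 26.85
ee_pos: [0.5216, 0.1082, 0.3037]
eef_rot: [0.0, 0.991, 0.132, 0.001]
wrist_force: [2.9, -2.5, 2.3]
grip_width: 0.0274
[ 2.92 -2.46  2.25] [-0.31 -0.58  0.29] 15.13 [0.52157 0.10816 0.3037 ]
t: 27.65
ee_pos: [0.5212, 0.1082, 0.3034]
eef_rot: [-0.0, 0.991, 0.132, -0.0]
wrist_force: [0.4, -0.9, -0.7]
grip_width: 0.0875
[ 0.42 -0.88 -0.71] [ 0.02 -0.04 -0.  ] 15.11 [0.52117 0.1082  0.30336]
```

Open and free of force. Straight up, then look.

```bash
python3 -m inch '[{"claw":0,"slide":[0,0,0.1],"turn":0},{"claw":0,"slide":[0,0,0.3],"turn":0},{"claw":0,"slide":[0,0,0.6],"turn":0},{"claw":0,"slide":[0,0,1.0],"turn":0},{"claw":0,"slide":[0,0,1.4],"turn":0},{"claw":0,"slide":[0,0,1.8],"turn":0},{"claw":0,"slide":[0,0,2.1],"turn":0},{"claw":0,"slide":[0,0,2.2],"turn":0},{"claw":0,"slide":[0,0,2.2],"turn":0},{"claw":0,"slide":[0,0,2.2],"turn":0}]'; python3 st.py
python3 - <<'E'
from h import *
for n in('wrist','scene','side'): snap(n,n+'10')
b=load('side10')['frame'][170:350,200:440];a=load('scene10')['frame'][130:310,220:460];
cv2.imwrite('pics/c10.png',np.hstack([cv2.resize(a,(400,300),interpolation=2),cv2.resize(b,(400,300),interpolation=2)])[:,:,::-1])
E
```

```text
t: 28.65
ee_pos: [0.5209, 0.1082, 0.4128]
eef_rot: [-0.0, 0.991, 0.132, -0.0]
wrist_force: [0.5, 0.0, -0.8]
grip_width: 0.0879
[ 0.52  0.02 -0.83] [ 0.01 -0.08  0.05] 15.11 [0.52094 0.1082  0.41284]
```

View pics/wrist10.png

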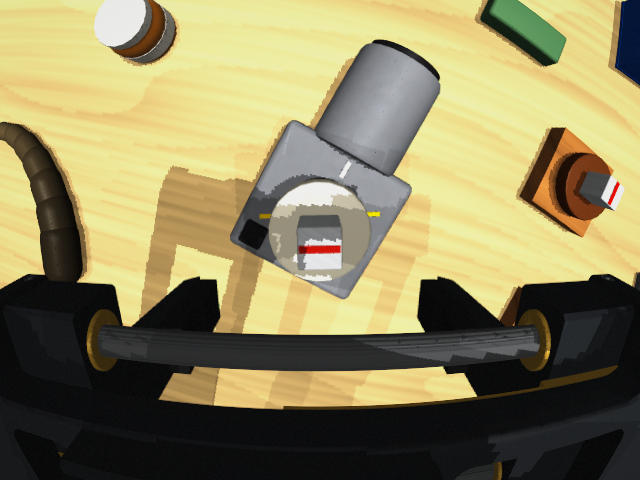

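View pics/c10.png

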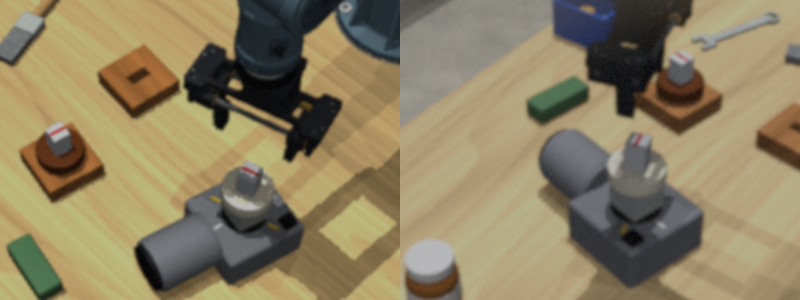

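The stripe at (299,250)–(341,249) runs along the yellow marks, the wheel sits concentric on the chuck, and the brown wheel and bystanders look unmoved. I'll check the numbers before handing in.

```bash
python3 - <<'E'
from h import *
np.set_printoptions(precision=4,suppress=True)
s=load('wrist10');p=px2w(s,299,250.5,z=.173,fish=True);q=px2w(s,341,248.7,z=.173,fish=True);d=q-p
print(np.degrees(np.arctan2(d[1],d[0])),np.linalg.norm(d),(p+q)/2)
for u,v in((305,262),(320,260),(335,262)): print(px2w(s,u,v,fish=True))
a,b=load('scene0'),load('scene10')
print('brown depth diff',np.abs(a['depth'][190:250,230:285]-b['depth'][190:250,230:285]).mean())
E
python3 st.py
```

```text
-72.27309380037781 0.026053478175798783 [0.5207 0.1075 0.173 ]
[0.5106 0.1144 0.1735]
[0.5142 0.1057 0.173 ]
[0.5154 0.0963 0.1732]
brown depth diff 0.015151922
[ 0.51  0.16 -0.46] [ 0.06  0.02 -0.01] 15.11 [0.52094 0.10821 0.41236]
```

Run:
```python
from h import *
a,b=load('scene0'),load('scene10')
A=a['frame'][190:255,225:290];B=b['frame'][190:255,225:290]
print(np.median(np.abs(a['depth'][190:250,230:285]-b['depth'][190:250,230:285])),cv2.phaseCorrelate(np.float64(A.mean(2)),np.float64(B.mean(2))))
job.sign_off()
```

```text
0.0034232736 ((0.016118477961455824, -0.005219772418115554), 0.9970156574211818)
the job is handed in; nothing more can be done
```

The white wheel is seated in the chuck, turned to its stop, pull-tested and released, and the job is handed in at about 29 s of the 72 s allowed.

- **Seating:** I gripped the wheel by its hub and lowered it into the slot. The collar met the chuck within 1 mm of the expected height, and the hardest press was about 8.6 N.
- **Turn:** The twist torque began to rise at 60.0° clockwise, which I took as the stop.
- **Pull test:**
  - The lips caught 2.5 mm above the seat, as they should. The chuck then rose about 1.5–1.9 mm under load.
  - The force crept above target, to 20.5 N at the wrist or about 19 N on the chuck. I trimmed it back, then held 15–16 N on the chuck for over a second.
  - Side forces of up to about 7 N appeared while the wheel passed through its free lift, up and down. I relieved them with small x shifts.
- **Release:** I set the wheel back down on its seat, nudged it against the stop once more, opened the gripper and backed off straight up.

**Last checks:**
- The hub top is at z = 0.173, the seated height.
- The stripe points along the yellow locked marks. It measured −72.3° against an expected −74°, which is roughly reading accuracy.
- The image of the brown wheel shifted by less than 0.02 px. The mean depth difference there was 15 mm, but the median was only 3 mm, so I put the mean down to noise at the edges.
- I judged the other bystanders only by eye, and they looked unmoved.

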